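Push the die blocks home and latch the dust cabinet

TASK

Put the die blocks away: push the row of four steel blocks as one straight row, all still standing, into the dust cabinet until the rear one rests against the stop bar and the row is closed up. Then push the door shut, without slamming it, until it clicks home on its spring catch and stays shut by itself. Leave the other things in and around the cabinet where they are.

Things in the scene. Friction and masses are not known exactly. Their poses are not given: they have to be found in the camera images.
- cabinet: Low bench dust cabinet, fixed, grey frame with clear panes, open front facing the robot. Origin on the bench (z = 0) below the middle of the opening's front plane; x points into the cabinet, y left, z up. Opening: y -126 to +126 mm, up to a lintel 201 mm above the bench; 180 mm deep inside. Floor: aluminium plate, top 6 mm above the bench, 280 mm wide, reaching out to x = -110 mm
- light_bar (a point): middle of the underside of the light bar over the opening, 283 mm above the bench; axes like the cabinet's. The bar is 40 mm deep (cabinet x from -30 to +10 mm), 20 mm thick and 290 mm wide, on thin posts at y = -133 and +133 mm. It leaves no room for an upright gripper at the opening: come in under it with the fingers leaning forward, about 40 degrees from vertical
- door_hinge (a point): point on the vertical hinge axis of the door, at bench level, at cabinet x = 0, y = +125 mm (left edge of the opening); turns with the door, which runs along its -y; its -x is the outside of the door
- door (a joint): door angle in rad: 0 shut, 1.57 straight out towards the robot; starts at 1.6 to 1.95, stop at 2.1. Grey frame, clear pane, 250 mm wide x 184 mm tall (18 to 202 mm above the bench) x 14 mm thick, 0.6 kg; inner face in the hinge plane, outer face 14 mm outside it. Slight hinge friction: stays where left. A small knob sticks out 36 mm, 232 mm from the hinge, 70 mm above the bench
- catch_roller (a point): spring roller of the catch, steel, 12 mm thick, under the lintel at the opening's right end. A strike in the door's upper free corner rides past it: they touch at about 0.06 rad of door angle, passing takes about 6 to 9 N at the free edge, at about 0.02 rad the roller gives way and pulls the door fully shut and holds it; let go earlier and the door stays ajar
- door_pushpoint (a point): point on the outer face of the door, 190 mm from the hinge axis and 140 mm above the bench, clear of the knob: a good place to push; moves with the door, its +x points from outside through the door (the pushing direction), y towards the hinge
- stop: steel stop bar screwed to the cabinet floor across the rear, 12 mm deep, 160 mm wide, 30 mm tall, fixed; origin at the middle of the lower edge of its front face (the face towards the door), axes like the cabinet's; 130 to 142 mm behind the opening's front plane, different each time
- block1: steel die block, 30 mm long (x) x 40 mm wide (y) x 44 mm tall, about 0.2 kg, with a brass bush let into its top; origin at the centre of its underside, axes like the cabinet's; number 1 of the row counted from the rear; the four stand one behind the other on the base plate, roughly in line with the cabinet's x axis, with gaps of 3 to 6 mm
- block2: steel die block, 30 mm long (x) x 40 mm wide (y) x 44 mm tall, about 0.2 kg, with a brass bush let into its top; origin at the centre of its underside, axes like the cabinet's; number 2 of the row counted from the rear
- block3: steel die block, 30 mm long (x) x 40 mm wide (y) x 44 mm tall, about 0.2 kg, with a brass bush let into its top; origin at the centre of its underside, axes like the cabinet's; number 3 of the row counted from the rear
- block4: steel die block, 30 mm long (x) x 40 mm wide (y) x 44 mm tall, about 0.2 kg, with a brass bush let into its top; origin at the centre of its underside, axes like the cabinet's; number 4 of the row counted from the rear; the front one, its face (15 mm in front of its origin) sticks out of the opening by 35 to 70 mm at the start
- jar: bystander: small white jar with a black lid, 34 mm across, 50 mm tall, inside the cabinet to the right of the row; origin under its centre
- weight: bystander: brass weight, 32 mm across, 43 mm tall, inside the cabinet to the left of the row; origin under its centre
- oiler: bystander: white plastic bottle with a black cap, 48 mm across, 100 mm tall, on the bench to the right of the cabinet; origin under its centre
- screwdriver: bystander: screwdriver lying on the bench to the right, in front
- loupe: bystander: black eye loupe, 38 mm across, 32 mm tall, on the bench to the right
- wrench: bystander: wrench lying on the bench to the left
- tray: bystander: grey divided tray, 100 x 140 x 25 mm, on the bench to the left
Not all that is in view belongs to the job. Leave any orange look-alike of the block4 alone.

How it is judged (in metres and radians):
On the way:
1. with the door still open, the four blocks stand in one straight closed row with the rear one against the stop bar (x of block1 in the frame of stop above -0.019 m and x of block2 in the frame of block1 above -0.0325 m and y of block2 in the frame of block1 between -0.007 and 0.007 m and x of block3 in the frame of block2 above -0.0325 m and y of block3 in the frame of block2 between -0.007 and 0.007 m and x of block4 in the frame of block3 above -0.0325 m and y of block4 in the frame of block3 between -0.007 and 0.007 m and angle between the x axis of each of block1, block2, block3, block4 and the x axis of cabinet, either way round below 0.14 rad and angle between each of block1, block2, block3, block4's own z axis and vertical below 0.1 rad and value of joint door above 0.3 rad), for 0.2 s.
At the end, for the whole second after the job is handed in: Door shut on its catch (below 0.015 rad), at rest; blocks upright (0.1 rad), at rest, the rear one within 4 mm of the stop bar, gaps between neighbours under 2.5 mm, sideways steps under 7 mm, none turned over 0.14 rad from the cabinet's direction (x of block1 in the frame of stop above -0.019 m and x of block2 in the frame of block1 above -0.0325 m and y of block2 in the frame of block1 between -0.007 and 0.007 m and x of block3 in the frame of block2 above -0.0325 m and y of block3 in the frame of block2 between -0.007 and 0.007 m and x of block4 in the frame of block3 above -0.0325 m and y of block4 in the frame of block3 between -0.007 and 0.007 m and angle between the x axis of each of block1, block2, block3, block4 and the x axis of cabinet, either way round below 0.14 rad and angle between each of block1, block2, block3, block4's own z axis and vertical below 0.1 rad and value of joint door below 0.015 rad and velocity of joint door between -0.05 and 0.05 rad/s and linear speed of each of block1, block2, block3, block4 below 0.02 m/s); the robot touches nothing.
It fails at once if one of the bystanders is shifted by more than 25 mm (distance of any of jar, weight, oiler, screwdriver, loupe, wrench, tray from where it was at the start of the episode above 0.025 m).
It fails at once if the door is slammed: it swings shut faster than 2.5 rad/s (over 0.6 m/s at its free edge) (velocity of joint door below -2.5 rad/s).
It also fails if it takes over 69 s, if anything falls off the work surface, if the arm or the gripper's body presses on something with over 40 N, if the wrist force passes 120 N, or if a joint passes its speed limit or range.

ROBOT

A 7-joint arm with a two-finger parallel gripper is mounted at the origin on the work surface. World frame = base frame: x ahead of the robot, y to its left, z up, the work surface at z = 0. Lengths are in mm, angles in rad, forces in N, time in s.
With the tool pointing down it reaches from about 400 to 900 mm from the base axis. Payload 5.6 kg.
Tool frame: the origin (TCP) lies midway between the tips of the shut fingers; the grasp point (between the pads) lies 19 mm behind it; z points along the fingers, y is the line along which they close (so a half turn about z gives the same grasp; the last joint's range is limited). The gripper opens to 92 mm and grips with 3 to 60 N. Pads are 20 mm wide; open, the fingers measure 128 mm over their backs; the gripper's body (75 mm by 189 mm) begins 69 mm behind the grasp point.
Start: joints at [1.129, 0.468, -0.012, 1.603, 0.006, 1.071, -0.056], TCP at [252.364, -599.017, 214.592] pointing down, gripper open.
Joint ranges: [-2.53, 2.53], [-0.31, 2.02], [-1.57, 1.55], [0.28, 2.44], [-1.29, 4.43], [0.15, 1.84], [-2.92, 2.92]. Speed limits (rad/s): [2.57, 2.57, 3.14, 3.14, 3.14, 3.14, 3.14].

INTERFACE

Orientations are given as a unit quaternion [x, y, z, w].
In Python, from workcell import arm gives the robot as it stands. The module is installed in compiled form; this text tells all that it offers.
- The arm moves only by the shell command python3 -m crank 'ROWS'. ROWS is JSON, a list of rows, each a list of 5 numbers: the shift along the tool's x, y, z in m, then the turn about the tool's z in rad, then the closure, from 0 (fully open) to 1 (shut). In form: [[x, y, z, roll, grip], ...]. A call has 1 to 20 rows; each row is the pose to reach, as a shift and turn from the pose commanded when the call began, along the tool's axes at that moment; what a row does not reach only later rows make up. A row lasts 1/12 s, in which the tool goes at most 41.7 mm and 7.16 degrees, less where a joint would pass 70% of its speed; a pose out of reach is approached as far as the arm can. A call with a gripper value outside its range is refused whole. The fingers move at their own pace and stop on an object; the grip force is fixed at half the most. Time passes only in rows, so rows that repeat a pose let the fingers close. It gives the time, the measured TCP pose, the force, the opening and the grip force at its end, in the units of the state.
- arm.get_obs(): the state, without advancing time (a new reading comes with each control period).
- arm.camera(name): name is "scene" or "top" or "wrist"; returns a dict with "color" (384x512x3 uint8, red, green, blue), "depth" (384x512 float32, mm along the optical axis (not along the pixel's ray), 0 where there is no reading), "intrinsics" (3x3 intrinsics, pixels), "k1" (the pictures are not rectified: a ray, as slopes to the right and down, at radius r is drawn at 1 + k1 r^2 times it, then the intrinsics apply), "extrinsics" (4x4, takes a point from world to camera coordinates); the wrist camera has in their place "hand_eye" (4x4, takes a point from camera to tool coordinates, whose origin is the TCP and whose axes are the flange's). Camera axes: x right, y down, z forward; pixel columns grow to the right and rows downward; lengths in mm; the calibration is good to about 2 mm. A picture is of the moment at which its call begins: read the wrist's pose just before it.
- arm.finish_job(): hands the job in; it is judged then, once.
The state is a dict: "time": time; "joint_positions": joint angles; "joint_vel": joint speeds; "effort": joint torques, N m; "position": TCP position; "orientation": TCP orientation; "force": force on the tool from outside, world axes, zero at the start; "moment": the same for the moment, N m; "width": finger opening in mm; "grasp_force": force on a finger pad.
Only numpy, scipy, OpenCV 4.12 (cv2) and the standard library are available. Lean on these libraries where they do the work, as an engineer would, in place of code of your own. Each camera call takes 0.05 s, during which the arm holds its last target. There are 200 camera calls.

## Working session

There is one attempt and no reset: what is moved stays moved. The work goes in short steps, Python scripts to look and compute and a shell command to move; the robot and the scene stay as the last step left them, time stands still between calls to the robot, and variables do not carry over. Pictures are saved under pics/ and viewed, at most 10 in all, crops included, and the job is handed in when it is done.

```bash
mkdir -p pics; ls
cat > h.py <<'E'
import numpy as np, cv2
from workcell import arm
from scipy.spatial.transform import Rotation as R
def pts(c):
    K=c["intrinsics"];k1=c["k1"]
    h,w=c["depth"].shape
    u,v=np.meshgrid(np.arange(w),np.arange(h))
    n=cv2.undistortPoints(np.stack([u,v],-1).reshape(-1,1,2).astype(float),K,np.array([k1,0,0,0.])).reshape(h,w,2)
    return n
def world(c,T=None):
    n=pts(c);d=c["depth"][...,None]
    P=np.concatenate([n*d,d],-1)
    E=np.linalg.inv(c["extrinsics"]) if T is None else T
    return P@E[:3,:3].T+E[:3,3]
def plane(c,uv,z):
    n=cv2.undistortPoints(np.array(uv,float).reshape(-1,1,2),c["intrinsics"],np.array([c["k1"],0,0,0.])).reshape(-1,2)
    E=np.linalg.inv(c["extrinsics"]);d=np.c_[n,np.ones(len(n))]@E[:3,:3].T;o=E[:3,3]
    return o+d*((z-o[2])/d[:,2])[:,None]
E
python3 - <<'E'
from h import *
o=arm.get_obs();print({k:np.round(v,3) for k,v in o.items()})
for n in("scene","top"):
    c=arm.camera(n);cv2.imwrite(f"pics/{n}0.png",cv2.resize(c["color"][...,::-1],(800,600),interpolation=cv2.INTER_CUBIC));np.save(f"{n}.npy",c,allow_pickle=True)
    E=np.linalg.inv(c["extrinsics"]);print(n,E.round(2),c["intrinsics"],c["k1"])
E
```

```text
pics
{'time': np.float64(0.0), 'joint_positions': array([ 1.129,  0.468, -0.012,  1.604,  0.006,  1.071, -0.056]), 'joint_vel': array([ 0.   , -0.002,  0.   , -0.002, -0.001,  0.001,  0.001]), 'effort': array([-0.0000e+00, -5.2057e+01, -1.3000e-02, -2.4374e+01, -5.7000e-02,
        1.7000e-02,  0.0000e+00]), 'position': array([ 252.135, -598.493,  213.663]), 'orientation': array([ 0.98 ,  0.198, -0.   , -0.001]), 'force': array([-0.509,  0.267, -0.737]), 'moment': array([ 0.009, -0.011,  0.026]), 'grasp_force': np.float64(0.0), 'width': np.float64(91.827)}
scene [[ 9.90000e-01 -9.00000e-02  4.00000e-02  5.21060e+02]
 [-1.00000e-01 -9.50000e-01  3.10000e-01 -4.49440e+02]
 [ 1.00000e-02 -3.10000e-01 -9.50000e-01  1.42971e+03]
 [ 0.00000e+00  0.00000e+00  0.00000e+00  1.00000e+00]] [[413.26636229   0.         254.97880126]
 [  0.         413.26636229 197.66548828]
 [  0.           0.           1.        ]] -0.13380446364600054
top [[-0.00000e+00 -9.80000e-01  1.90000e-01  3.62200e+02]
 [-1.00000e+00  1.00000e-02  1.00000e-02 -3.51700e+01]
 [-1.00000e-02 -1.90000e-01 -9.80000e-01  1.23355e+03]
 [ 0.00000e+00  0.00000e+00  0.00000e+00  1.00000e+00]] [[398.80355402   0.         253.10052369]
 [  0.         398.80355402 193.32190631]
 [  0.           0.           1.        ]] 0.024187086342461195
```

View pics/scene0.png

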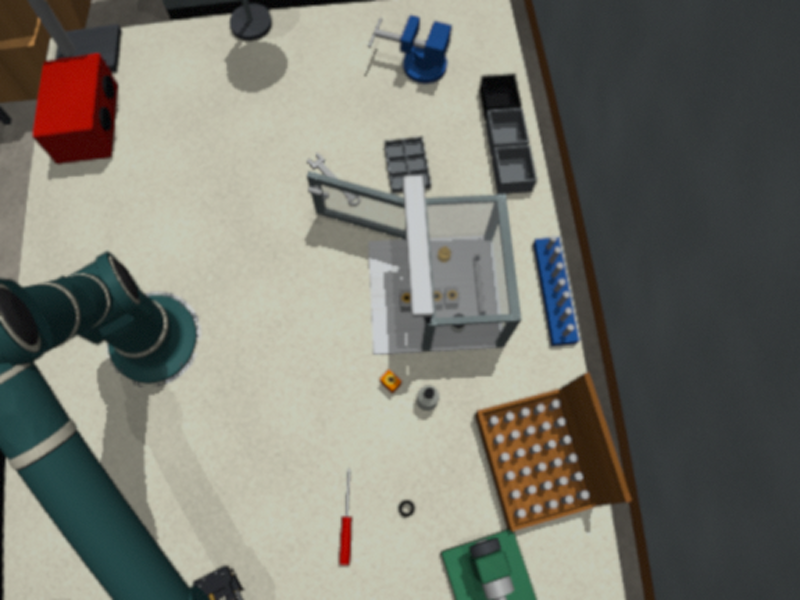

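View pics/top0.png

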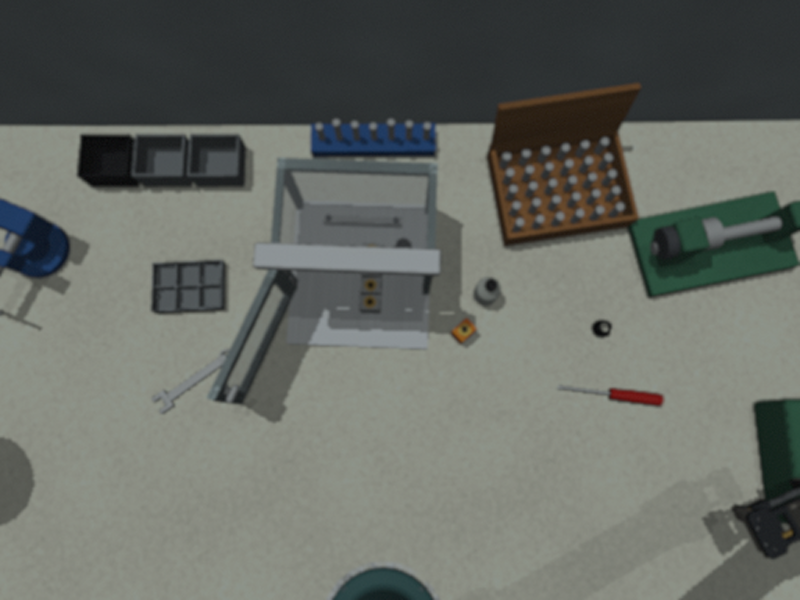

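The scene view (800x600) shows the cabinet with its light bar at about (418,245). The brass bushes are at (406..452,297), the door stands out to the left at (360,205), and the orange decoy is at (390,380). In the top view the bar is at (347,258), two front blocks show at (371,285) and (371,301), the stop at (362,220) and the door from (285,280) to (225,395).

Run:
```python
from h import *
W={}
for n in("scene","top"):
    c=np.load(n+".npy",allow_pickle=True).item();P=world(c);W[n]=P
    m=(abs(P[...,2]-303)<9)&(P[...,0]>300)&(P[...,0]<900)&(abs(P[...,1])<300)&(c["depth"]>0)
    nn,l,st,ce=cv2.connectedComponentsWithStats(m.astype(np.uint8))
    k=1+np.argmax(st[1:,4]);mm=l==k
    # pixel rect -> plane
    cn=max(cv2.findContours(mm.astype(np.uint8),0,2)[0],key=cv2.contourArea)
    q=plane(c,cn.reshape(-1,2),303)[:,:2].astype(np.float32)
    print(n,"bar",cv2.minAreaRect(q), "z",np.median(P[mm][:,2]))
    hsv=cv2.cvtColor(c["color"],cv2.COLOR_RGB2HSV)
    b=cv2.inRange(hsv,(12,90,60),(32,255,255))
    nn,l,st,ce=cv2.connectedComponentsWithStats(b)
    for i in range(1,nn):
        if st[i,4]>=4:
            q=plane(c,ce[i],50)[0]
            if 300<q[0]<900 and -350<q[1]<250: print(" brass",st[i],ce[i].round(1),q.round(1),P[int(ce[i][1]),int(ce[i][0])].round(0))
    # upscale crop
    u0,v0,u1,v1=(190,100,350,260) if n=="scene" else (130,90,300,270)
    cr=c["color"][v0:v1,u0:u1,::-1];s=600//(v1-v0)
    cv2.imwrite(f"pics/{n}_c.png",cv2.resize(cr,None,fx=s,fy=s,interpolation=cv2.INTER_CUBIC))
```

```text
scene bar ((615.3111572265625, 45.58123016357422), (289.61138916015625, 40.400089263916016), 87.59882354736328) z 303.3210232413546
 brass [281 159   7   8  42] [283.9 162.4] [696.3 123.5  50. ] [672.  55. 219.]
 brass [257 188   5   6  21] [259.1 190.1] [595.9  26.4  50. ] [595.  26.  54.]
 brass [243 236  14  15 134] [249.5 243.4] [ 543.4 -160.9   50. ] [ 542. -158.   44.]
top bar ((615.1600952148438, 47.52888488769531), (290.703369140625, 41.63988494873047), 87.50470733642578) z 302.6199742397
 brass [234 179   6   7  24] [236.7 182. ] [631.8  23.5  50. ] [632.  26.  49.]
 brass [234 190   6   7  22] [236.5 192.7] [598.5  24.1  50. ] [601.  26.  47.]
 brass [289 205  16  14 136] [296.4 211.4] [ 540.6 -155.7   50. ] [ 543. -155.   43.]
```

View pics/scene_c.png

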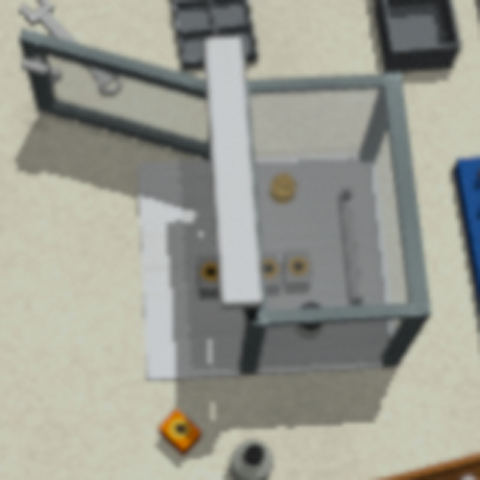

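View pics/top_c.png

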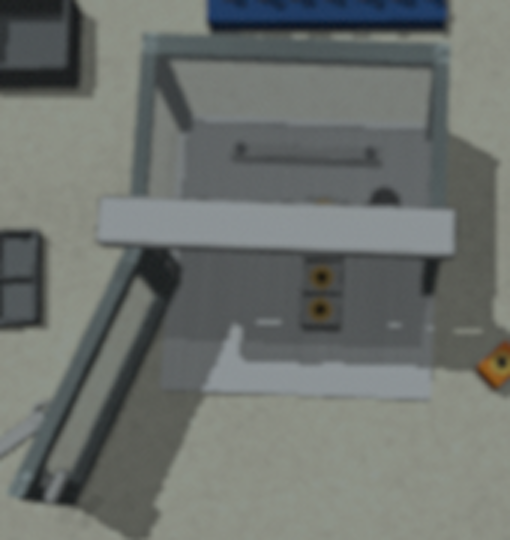

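The row interface offers no direct tilt, only shifts and a roll about the tool's z. I'll test whether the arm gives up orientation at its reach limit, well away from everything.

```bash
python3 -m crank '[[0,0,-0.8,0,1],[0,0,-0.8,0,1],[0,0,-0.8,0,1],[0,0,-0.8,0,1],[0,0,-0.8,0,1],[0,0,-0.8,0,1],[0,0,-0.8,0,1],[0,0,-0.8,0,1],[0,0,-0.8,0,1],[0,0,-0.8,0,1],[0,0,-0.8,0,1],[0,0,-0.8,0,1],[0,0,-0.8,0,1],[0,0,-0.8,0,1],[0,0,-0.8,0,1],[0,0,-0.8,0,1]]'
cat > ob.py <<'E'
from h import *
o=arm.get_obs();r=R.from_quat(o["orientation"]);M=r.as_matrix()
C=np.array([625.2,46.1,0]);a=np.deg2rad(-2.45);A=np.array([[np.cos(a),-np.sin(a),0],[np.sin(a),np.cos(a),0],[0,0,1]])
print("t",o["time"],"pos",o["position"].round(1),"cab",(A.T@(o["position"]-C)).round(1),"F",o["force"].round(1),"w",round(float(o["width"]),1))
print("q",o["joint_positions"].round(3),"tool axes (cols) in cab\n",(A.T@M).round(3),"lean",np.degrees(np.arccos(-M[2,2])).round(1))
E
python3 ob.py
```

```text
time: 1.43
position: [232.5, -551.8, 631.8]
orientation: [0.98, 0.198, 0.005, 0.027]
force: [0.1, 0.1, 0.1]
width: -0.2
grasp_force: 0.0
t 1.4333 pos [ 232.5 -551.8  631.8] cab [-366.8 -614.2  631.8] F [0.1 0.1 0.1] w -0.2
q [ 0.925  0.253  0.277  1.002 -0.072  1.841 -0.002] tool axes (cols) in cab
 [[ 0.904  0.427  0.023]
 [ 0.427 -0.903 -0.049]
 [ 0.     0.054 -0.999]] lean 3.1
```

Joint 6 hits its limit and the tool does lean outward. I'll swing in front of the cabinet, align the roll, then push that limit further.

```bash
python3 -m crank '[[0.42,-0.42,0,0.44,1],[0.42,-0.42,0,0.44,1],[0.42,-0.42,0,0.44,1],[0.42,-0.42,0,0.44,1],[0.42,-0.42,0,0.44,1],[0.42,-0.42,0,0.44,1],[0.42,-0.42,0,0.44,1],[0.42,-0.42,0,0.44,1],[0.42,-0.42,0,0.44,1],[0.42,-0.42,0,0.44,1],[0.42,-0.42,0,0.44,1],[0.42,-0.42,0,0.44,1],[0.42,-0.42,0,0.44,1],[0.42,-0.42,0,0.44,1],[0.42,-0.42,0,0.44,1],[0.42,-0.42,0,0.44,1],[0.42,-0.42,0,0.44,1]]' >/dev/null; python3 ob.py; python3 -m crank '[[0,0,-0.3,0,1],[0,0,-0.3,0,1],[0,0,-0.3,0,1],[0,0,-0.3,0,1],[0,0,-0.3,0,1],[0,0,-0.3,0,1],[0,0,-0.3,0,1],[0,0,-0.3,0,1]]'>/dev/null;python3 ob.py
```

```text
t 2.85 pos [457.1  -2.6 608. ] cab [-165.9  -55.9  608. ] F [-1.  -0.6  0.1] w 0.3
q [ 0.237  0.    -0.34   1.334  0.055  1.793 -1.7  ] tool axes (cols) in cab
 [[ 1.     0.003  0.022]
 [ 0.004 -0.999 -0.051]
 [ 0.022  0.051 -0.998]] lean 3.2
t 3.5167 pos [449.8  -3.  656.9] cab [-173.1  -56.6  656.9] F [-0.5  0.4 -1.1] w 0.6
q [ 0.639 -0.004 -0.727  1.231  0.055  1.842 -1.686] tool axes (cols) in cab
 [[ 0.997 -0.003  0.078]
 [ 0.001 -0.999 -0.046]
 [ 0.078  0.046 -0.996]] lean 5.2
```

```bash
python3 -m crank '[[0,0.02,-0.8,0,1],[0,0.02,-0.8,0,1],[0,0.02,-0.8,0,1],[0,0.02,-0.8,0,1],[0,0.02,-0.8,0,1],[0,0.02,-0.8,0,1],[0,0.02,-0.8,0,1],[0,0.02,-0.8,0,1],[0,0.02,-0.8,0,1],[0,0.02,-0.8,0,1],[0,0.02,-0.8,0,1],[0,0.02,-0.8,0,1],[0,0.02,-0.8,0,1],[0,0.02,-0.8,0,1],[0,0.02,-0.8,0,1],[0,0.02,-0.8,0,1]]'>/dev/null;python3 ob.py
```

```text
t 4.85 pos [433.4 -14.5 686.9] cab [-189.   -68.7  686.9] F [-0.1  0.9 -0. ] w 0.5
q [ 1.241 -0.094 -1.139  1.198 -0.045  1.841 -1.527] tool axes (cols) in cab
 [[ 0.99   0.001  0.138]
 [ 0.008 -0.999 -0.049]
 [ 0.138  0.05  -0.989]] lean 8.4
```

```bash
python3 -m crank '[[0.8,0,-0.5,0,1],[0.8,0,-0.5,0,1],[0.8,0,-0.5,0,1],[0.8,0,-0.5,0,1],[0.8,0,-0.5,0,1],[0.8,0,-0.5,0,1],[0.8,0,-0.5,0,1],[0.8,0,-0.5,0,1],[0.8,0,-0.5,0,1],[0.8,0,-0.5,0,1],[0.8,0,-0.5,0,1],[0.8,0,-0.5,0,1],[0.8,0,-0.5,0,1],[0.8,0,-0.5,0,1],[0.8,0,-0.5,0,1],[0.8,0,-0.5,0,1],[0.8,0,-0.5,0,1],[0.8,0,-0.5,0,1]]'>/dev/null;python3 ob.py
```

```text
t 6.35 pos [653.7 -42.1 686. ] cab [ 32.2 -86.9 686. ] F [ 1.   0.7 -0. ] w 0.5
q [-0.212  0.329  0.347  0.795 -0.077  1.842 -1.532] tool axes (cols) in cab
 [[ 0.982 -0.002  0.188]
 [ 0.007 -0.999 -0.048]
 [ 0.188  0.049 -0.981]] lean 11.2
```

```bash
python3 -m crank '[[0.4,0,-0.9,0,1],[0.4,0,-0.9,0,1],[0.4,0,-0.9,0,1],[0.4,0,-0.9,0,1],[0.4,0,-0.9,0,1],[0.4,0,-0.9,0,1],[0.4,0,-0.9,0,1],[0.4,0,-0.9,0,1],[0.4,0,-0.9,0,1],[0.4,0,-0.9,0,1],[0.4,0,-0.9,0,1],[0.4,0,-0.9,0,1],[0.4,0,-0.9,0,1],[0.4,0,-0.9,0,1],[0.4,0,-0.9,0,1],[0.4,0,-0.9,0,1],[0.4,0,-0.9,0,1],[0.4,0,-0.9,0,1],[0.4,0,-0.9,0,1],[0.4,0,-0.9,0,1]]'>/dev/null;python3 ob.py
```

```text
t 8.0167 pos [636.3 -28.9 721.5] cab [ 14.3 -74.4 721.5] F [-0.3  0.8  0.1] w 0.4
q [-0.293  0.282  0.421  0.79  -0.083  1.841 -1.541] tool axes (cols) in cab
 [[ 0.969  0.001  0.245]
 [ 0.013 -0.999 -0.048]
 [ 0.245  0.05  -0.968]] lean 14.5
```

```bash
for i in 1; do python3 -m crank '[[0.4,0,-0.9,0,1],[0.4,0,-0.9,0,1],[0.4,0,-0.9,0,1],[0.4,0,-0.9,0,1]]'>/dev/null;done;python3 ob.py; python3 -m crank '[[0.4,0,-0.9,0,1],[0.4,0,-0.9,0,1],[0.4,0,-0.9,0,1],[0.4,0,-0.9,0,1]]'>/dev/null;python3 ob.py
```

```text
t 8.35 pos [630.6 -25.6 752.1] cab [  8.5 -71.4 752.1] F [ 0.3  0.5 -0.7] w 0.3
q [-0.323  0.262  0.452  0.754 -0.084  1.842 -1.544] tool axes (cols) in cab
 [[ 0.954 -0.     0.299]
 [ 0.015 -0.999 -0.049]
 [ 0.299  0.051 -0.953]] lean 17.7
t 8.6833 pos [619.7 -21.8 782.1] cab [ -2.6 -68.1 782.1] F [ 0.6 -0.3  0.1] w 0.7
q [-0.371  0.236  0.499  0.729 -0.085  1.842 -1.546] tool axes (cols) in cab
 [[ 0.937 -0.001  0.35 ]
 [ 0.018 -0.999 -0.049]
 [ 0.35   0.052 -0.935]] lean 20.7
```

Short calls gain about 3° each, and the lean persists from call to call.

```bash
python3 -m crank '[[0.4,0,-0.9,0,1],[0.4,0,-0.9,0,1],[0.4,0,-0.9,0,1]]'>/dev/null;python3 -m crank '[[0.5,0,-0.9,0,1],[0.5,0,-0.9,0,1],[0.5,0,-0.9,0,1]]'>/dev/null;python3 -m crank '[[0.6,0,-0.9,0,1],[0.6,0,-0.9,0,1],[0.6,0,-0.9,0,1]]'>/dev/null;python3 -m crank '[[0.7,0,-0.9,0,1],[0.7,0,-0.9,0,1],[0.7,0,-0.9,0,1]]'>/dev/null;python3 ob.py
```

```text
t 9.6833 pos [600.7 -10.4 887.6] cab [-22.1 -57.5 887.6] F [-0.   0.1  0.3] w 0.4
q [-0.451  0.206  0.597  0.558 -0.102  1.842 -1.554] tool axes (cols) in cab
 [[ 0.845 -0.003  0.534]
 [ 0.028 -0.998 -0.049]
 [ 0.533  0.056 -0.844]] lean 32.4
```

```bash
python3 -m crank '[[0.7,0,-0.8,0,1],[0.7,0,-0.8,0,1],[0.7,0,-0.8,0,1]]'>/dev/null;python3 -m crank '[[0.7,0,-0.7,0,1],[0.7,0,-0.7,0,1],[0.7,0,-0.7,0,1]]'>/dev/null;python3 -m crank '[[0.7,0,-0.7,0,1],[0.7,0,-0.7,0,1],[0.7,0,-0.7,0,1]]'>/dev/null;python3 ob.py
```

```text
t 10.4333 pos [594.4  -2.8 956.1] cab [-28.6 -50.1 956.1] F [-0.1 -0.4  0.1] w 0.3
q [-0.425  0.225  0.612  0.395 -0.141  1.842 -1.558] tool axes (cols) in cab
 [[ 0.759 -0.004  0.651]
 [ 0.035 -0.998 -0.047]
 [ 0.65   0.058 -0.758]] lean 40.7
```

```bash
cat > go.py <<'E'
import sys
exec(open("ob.py").read())
t=np.array([float(v) for v in sys.argv[1:4]])
print("row (m):",((A.T@M).T@(t-A.T@(o["position"]-C))/1000).round(4))
E
python3 go.py -200 -22 500
python3 - <<'E'
from h import *
C=np.array([625.2,46.1,0]);a=np.deg2rad(-2.45);A=np.array([[np.cos(a),-np.sin(a),0],[np.sin(a),np.cos(a),0],[0,0,1]])
for n in("scene","top"):
    c=np.load(n+".npy",allow_pickle=True).item();P=(world(c)-C)@A
    hsv=cv2.cvtColor(c["color"],cv2.COLOR_RGB2HSV)
    b=cv2.inRange(hsv,(10,60,50),(35,255,255))
    nn,l,st,ce=cv2.connectedComponentsWithStats(b)
    for i in range(1,nn):
        q=(plane(c,ce[i],50)[0]-C)@A
        if st[i,4]>=3 and -100<q[0]<180 and abs(q[1])<130: print(n,"brass",st[i,4],q.round(1))
    # door top frame
    m=(abs(P[...,2]-200)<10)&(P[...,0]<-25)&(P[...,0]>-280)&(P[...,1]>80)&(P[...,1]<330)
    uv=np.argwhere(m)[:,::-1]
    q=((plane(c,uv,202)-C)@A)[:,:2].astype(np.float32)
    r=cv2.minAreaRect(q);print(n,len(q),"door",r,cv2.boxPoints(r).round(0).tolist())
# stop posts in scene view crop (345,195),(357,300)->px ; front edge
c=np.load("scene.npy",allow_pickle=True).item()
g=cv2.cvtColor(c["color"],cv2.COLOR_RGB2GRAY)
print(((plane(c,[[190+342/3,100+200/3],[190+352/3,100+295/3]],36)-C)@A).round(1))
for v in (172,178,184): print(v,g[v,295:320])
print(((plane(c,[[x,178] for x in range(300,316,3)],36)-C)@A).round(0)[:,0])
E
```

```text
t 10.4333 pos [594.4  -2.8 956.1] cab [-28.6 -50.1 956.1] F [-0.1 -0.4  0.1] w 0.3
q [-0.425  0.225  0.612  0.395 -0.141  1.842 -1.558] tool axes (cols) in cab
 [[ 0.759 -0.004  0.651]
 [ 0.035 -0.998 -0.047]
 [ 0.65   0.058 -0.758]] lean 40.7
row (m): [-0.4255 -0.0539  0.2328]
scene brass 54 [67.7 81.  50. ]
scene brass 34 [-27.1 -21.4  50. ]
scene brass 13 [ 46.1 -20.9  50. ]
scene brass 22 [ 77.7 -19.9  50. ]
scene 338 door ((-126.37799072265625, 180.8765869140625), (22.153194427490234, 221.916015625), 69.93782806396484) [[-234.0, 209.0], [-26.0, 132.0], [-18.0, 153.0], [-227.0, 229.0]]
top brass 39 [  7.3 -22.   50. ]
top brass 42 [-25.7 -22.7  50. ]
top 569 door ((-126.60091400146484, 180.80673217773438), (20.10338592529297, 220.49526977539062), 69.16537475585938) [[-233.0, 211.0], [-27.0, 132.0], [-20.0, 151.0], [-226.0, 229.0]]
[[141.3  65.5  36. ]
 [141.5 -56.4  36. ]]
172 [133 133 133 132 132 132 132 126 116 117 121 121 125 129 131 132 133 132
 131 135 152 167 169 169 168]
178 [133 134 133 132 133 131 131 129 120 109 113 120 124 128 131 131 131 131
 130 130 135 156 168 168 167]
184 [134 133 134 133 134 134 132 133 129 116 111 117 121 124 129 131 132 131
 131 132 131 136 155 167 169]
[123. 133. 144. 155. 166. 177.]
```

```bash
python3 -m crank '[[-0.425,-0.054,0.233,0,1],[-0.425,-0.054,0.233,0,1],[-0.425,-0.054,0.233,0,1],[-0.425,-0.054,0.233,0,1],[-0.425,-0.054,0.233,0,1],[-0.425,-0.054,0.233,0,1],[-0.425,-0.054,0.233,0,1],[-0.425,-0.054,0.233,0,1],[-0.425,-0.054,0.233,0,1],[-0.425,-0.054,0.233,0,1],[-0.425,-0.054,0.233,0,1],[-0.425,-0.054,0.233,0,1],[-0.425,-0.054,0.233,0,1],[-0.425,-0.054,0.233,0,1]]'>/dev/null;python3 go.py -130 -22 150
```

```text
t 11.6 pos [508.5  34.6 639.1] cab [-116.1  -16.5  639.1] F [-1.4  2.6  0.3] w 0.3
q [ 0.058 -0.307 -0.231  1.678  0.13   1.096 -1.791] tool axes (cols) in cab
 [[ 0.77   0.007  0.638]
 [ 0.043 -0.998 -0.04 ]
 [ 0.637  0.058 -0.769]] lean 39.8
row (m): [-0.3224 -0.023   0.3673]
```

```bash
python3 -m crank '[[-0.322,-0.023,0.367,0,1],[-0.322,-0.023,0.367,0,1],[-0.322,-0.023,0.367,0,1],[-0.322,-0.023,0.367,0,1],[-0.322,-0.023,0.367,0,1],[-0.322,-0.023,0.367,0,1],[-0.322,-0.023,0.367,0,1],[-0.322,-0.023,0.367,0,1],[-0.322,-0.023,0.367,0,1],[-0.322,-0.023,0.367,0,1],[-0.322,-0.023,0.367,0,1],[-0.322,-0.023,0.367,0,1],[-0.322,-0.023,0.367,0,1],[-0.322,-0.023,0.367,0,1],[-0.322,-0.023,0.367,0,1]]'>/dev/null;python3 go.py -85 -22 18
```

```text
t 12.85 pos [492.1  10.5 200.6] cab [-131.4  -41.3  200.6] F [0.6 0.5 0.5] w 0.2
q [ 0.2    0.007 -0.413  2.438  1.192  0.208 -2.921] tool axes (cols) in cab
 [[ 0.801  0.008  0.599]
 [ 0.039 -0.998 -0.039]
 [ 0.597  0.055 -0.8  ]] lean 36.9
row (m): [-0.0712 -0.029   0.1731]
```

```bash
python3 go.py -85 -22 70|tail -1; python3 -m crank '[[-0.04,-0.026,0.132,0,1],[-0.04,-0.026,0.132,0,1],[-0.04,-0.026,0.132,0,1],[-0.04,-0.026,0.132,0,1],[-0.04,-0.026,0.132,0,1],[-0.04,-0.026,0.132,0,1],[-0.04,-0.026,0.132,0,1]]'>/dev/null;python3 go.py -85 -22 20
```

```text
row (m): [-0.0401 -0.0261  0.1315]
t 13.4333 pos [516.3  26.5 170.8] cab [-108.   -24.2  170.8] F [-0.2  0.4  0.1] w 0.3
q [-0.864  0.095  0.66   2.438  1.159  0.149 -2.922] tool axes (cols) in cab
 [[ 0.827  0.011  0.562]
 [ 0.045 -0.998 -0.047]
 [ 0.561  0.064 -0.826]] lean 34.4
row (m): [-0.0655 -0.0116  0.1373]
```

```bash
cat > fk.py <<'E'
from h import *
from scipy.optimize import least_squares
a0=np.deg2rad(-2.45);A=R.from_euler('z',a0).as_matrix()
D=[ # q, pos, tool x (cab), tool z (cab)
([.925,.253,.277,1.002,-.072,1.841,-.002],[232.5,-551.8,631.8],[.904,.427,0],[.023,-.049,-.999]),
([.237,0,-.34,1.334,.055,1.793,-1.7],[457.1,-2.6,608],[1,.004,.022],[.022,-.051,-.998]),
([.639,-.004,-.727,1.231,.055,1.842,-1.686],[449.8,-3,656.9],[.997,.001,.078],[.078,-.046,-.996]),
([1.241,-.094,-1.139,1.198,-.045,1.841,-1.527],[433.4,-14.5,686.9],[.99,.008,.138],[.138,-.049,-.989]),
([-.212,.329,.347,.795,-.077,1.842,-1.532],[653.7,-42.1,686],[.982,.007,.188],[.188,-.048,-.981]),
([-.371,.236,.499,.729,-.085,1.842,-1.546],[619.7,-21.8,782.1],[.937,.018,.35],[.35,-.049,-.935]),
([-.425,.225,.612,.395,-.141,1.842,-1.558],[594.4,-2.8,956.1],[.759,.035,.65],[.651,-.047,-.758]),
([.058,-.307,-.231,1.678,.13,1.096,-1.791],[508.5,34.6,639.1],[.77,.043,.637],[.638,-.04,-.769]),
([.2,.007,-.413,2.438,1.192,.208,-2.921],[492.1,10.5,200.6],[.801,.039,.597],[.599,-.039,-.8]),
([-.864,.095,.66,2.438,1.159,.149,-2.922],[516.3,26.5,170.8],[.827,.045,.561],[.562,-.047,-.826]),
([1.129,.468,-.012,1.604,.006,1.071,-.056],[252.1,-598.5,213.7],None,None)]
AX='zyzyzyz'
def fk(q,p,s):
    M=R.from_euler('z',p[0]).as_matrix();x=np.array([0,0,p[1]])
    L=[(0,0,0),(0,0,0),(p[5],p[6],p[2]),(p[7],p[8],p[3]),(0,0,0),(p[9],p[10],p[4]),(0,0,0)]
    for i in range(7):
        M=M@R.from_euler(AX[i],s[i]*q[i]).as_matrix()
        # link vectors applied after joints 3(upper),5(fore),7(tool)
        if i==2: x=x+M@L[2]
        if i==4: x=x+M@L[3]
        if i==6: x=x+M@np.array([0,0,p[4]])+0
    return x,M@R.from_euler('z',p[9]).as_matrix()
def res(p,s):
    e=[]
    for q,x,tx,tz in D:
        X,M=fk(q,p,s);e+=list((X-x)/10)
        if tx: e+=list(20*(A.T@M[:,0]-tx))+list(20*(A.T@M[:,2]-tz))
    return e
if __name__=="__main__":
    import itertools
    best=None
    for s1,s3,s5,s7 in itertools.product([1,-1],repeat=4):
        s=[s1,1,s3,1,s5,1,s7]
        for p9 in(0,1.57,3.14,-1.57):
            r=least_squares(res,[0,300,450,450,250,0,0,0,0,p9,0],args=(s,))
            if best is None or r.cost<best[0]: best=(r.cost,s,r.x)
    print(best[0],best[1],best[2].round(3));np.save("fk.npy",np.array([best[1]+[0]*4,best[2]],float))
    for q,x,_,_ in D: print((fk(q,best[2],best[1])[0]-x).round(1))
E
python3 fk.py
```

```text
5.568399536320871 [-1, 1, -1, 1, -1, 1, -1] [-3.20000e-02  2.84657e+02  5.67559e+02  4.70403e+02  3.61603e+02
 -1.21130e+01 -1.45830e+01 -4.41300e+00  1.33800e+00  1.54200e+00
  0.00000e+00]
[ 0.1  9.4 -0.8]
[-6.6  2.2 -2.3]
[ 4.7 -2.7 -2.6]
[13.2 -9.7 -2.3]
[-2.8  2.2 -0. ]
[-6.4  3.1  0.5]
[0.4 3.3 4.3]
[-3.7  1.5 -0.3]
[13.8  1.6  2.1]
[-12.1  -4.6   2.3]
[ 3.6 -9.4 -0.9]
```

The wrist needs its flipped branch (q5 near π), and q7 blocks that at its limit. A half turn about the tool axis gives the same fingers and frees it.

```bash
python3 -m crank '[[0.034,0,-0.05,-0.12,1],[0.034,0,-0.05,-0.24,1],[0.034,0,-0.05,-0.36,1],[0.034,0,-0.05,-0.48,1],[0.034,0,-0.05,-0.6,1],[0.034,0,-0.05,-0.72,1],[0.034,0,-0.05,-0.84,1],[0.034,0,-0.05,-0.96,1],[0.034,0,-0.05,-1.08,1],[0.034,0,-0.05,-1.2,1],[0.034,0,-0.05,-1.32,1],[0.034,0,-0.05,-1.44,1],[0.034,0,-0.05,-1.56,1]]'>/dev/null;python3 ob.py
```

```text
t 14.5167 pos [515.7  30.5 230.5] cab [-108.7  -20.2  230.5] F [-0.6 -0.6 -1.3] w 0.3
q [-0.87  -0.065  0.604  2.376  0.792  0.351 -1.072] tool axes (cols) in cab
 [[ 0.085  0.823  0.561]
 [ 0.996 -0.071 -0.046]
 [ 0.002  0.563 -0.826]] lean 34.3
```

```bash
python3 -m crank '[[0,0,0,-0.12,1],[0,0,0,-0.24,1],[0,0,0,-0.36,1],[0,0,0,-0.48,1],[0,0,0,-0.6,1],[0,0,0,-0.72,1],[0,0,0,-0.84,1],[0,0,0,-0.96,1],[0,0,0,-1.08,1],[0,0,0,-1.2,1],[0,0,0,-1.32,1],[0,0,0,-1.44,1],[0,0,0,-1.56,1],[0,0,0,-1.64,1],[0,0,0,-1.64,1]]'>/dev/null;python3 go.py -70 -22 70
```

```text
t 15.7667 pos [515.8  30.6 230.5] cab [-108.7  -20.1  230.5] F [ 0.8  0.5 -0.3] w 0.5
q [-1.02  -0.084  0.752  2.382  0.832  0.364  0.534] tool axes (cols) in cab
 [[-0.827  0.031  0.561]
 [ 0.006  0.999 -0.046]
 [-0.562 -0.034 -0.826]] lean 34.3
row (m): [0.0582 0.0048 0.1544]
```

```bash
python3 -m crank '[[0.01,0,0.025,0.03,1],[0.019,0,0.05,0.03,1],[0.028,0,0.075,0.03,1],[0.038,0,0.1,0.03,1],[0.048,0,0.125,0.03,1],[0.058,0,0.154,0.03,1],[0.058,0,0.154,0.03,1],[0.058,0,0.154,0.03,1]]'>/dev/null;python3 go.py -62 -22 19
```

```text
t 16.4333 pos [546.4  12.3 116.3] cab [-77.3 -37.2 116.3] F [-0.3  0.7  0.2] w 0.6
q [-0.382  0.28   0.184  2.39   2.044  0.195 -0.747] tool axes (cols) in cab
 [[-0.823  0.069  0.564]
 [ 0.03   0.996 -0.078]
 [-0.568 -0.048 -0.822]] lean 34.7
row (m): [0.0431 0.0208 0.0874]
```

```bash
python3 -m crank '[[0.01,0.01,0.015,-0.03,1],[0.02,0.02,0.03,-0.06,1],[0.03,0.021,0.045,-0.084,1],[0.038,0.021,0.06,-0.084,1],[0.043,0.021,0.07,-0.084,1],[0.043,0.021,0.07,-0.084,1],[0.043,0.021,0.07,-0.084,1]]'>/dev/null;python3 go.py -62 -22 19
```

```text
t 17.0167 pos [552.1  28.   33.1] cab [-72.3 -21.2  33.1] F [-0.2 -0.4 -0.2] w 0.6
q [-0.19   0.507 -0.075  2.377  2.388  0.408 -1.036] tool axes (cols) in cab
 [[-0.827 -0.001  0.563]
 [-0.055  0.995 -0.08 ]
 [-0.56  -0.097 -0.823]] lean 34.6
row (m): [-0.0006  0.0006  0.0174]
```

```bash
python3 -m crank '[[0,0,0.009,0,1],[0,0,0.0174,0,1],[0,0,0.0174,0,1]]'>/dev/null;python3 go.py -10 -22 19; python3 -m crank '[[-0.0041,0,0.0028,0,1],[-0.0083,0,0.0056,0,1],[-0.0124,0,0.0084,0,1],[-0.0165,0,0.0113,0,1],[-0.0207,0,0.0141,0,1],[-0.0248,0,0.0169,0,1],[-0.0289,0,0.0197,0,1],[-0.0331,0,0.0225,0,1],[-0.0372,0,0.0253,0,1],[-0.0413,0,0.0282,0,1],[-0.0413,0,0.0282,0,1]]'>/dev/null;python3 go.py 8 -22 19
```

```text
t 17.2667 pos [563.8  26.5  19.3] cab [-60.5 -22.2  19.3] F [-0.2 -0.5 -0.3] w 0.5
q [-0.165  0.553 -0.091  2.352  2.425  0.431 -1.059] tool axes (cols) in cab
 [[-0.825 -0.001  0.565]
 [-0.056  0.995 -0.08 ]
 [-0.562 -0.098 -0.821]] lean 34.8
row (m): [-0.0415  0.0002  0.0287]
t 18.1833 pos [612.6  24.8  19.4] cab [-11.7 -21.9  19.4] F [-3.   0.2  0.7] w 0.3
q [-0.184  0.584 -0.033  2.247  2.391  0.349 -0.998] tool axes (cols) in cab
 [[-0.826 -0.002  0.564]
 [-0.057  0.995 -0.079]
 [-0.561 -0.097 -0.822]] lean 34.7
row (m): [-0.016  -0.0001  0.0115]
```

```bash
python3 -m crank '[[-0.0033,0,0.0023,0,1],[-0.0066,0,0.0045,0,1],[-0.0099,0,0.0068,0,1],[-0.0124,0,0.0085,0,1],[-0.0124,0,0.0085,0,1]]'>/dev/null;python3 ob.py|head -1; python3 -m crank '[[-0.0008,0,0.0006,0,1],[-0.0017,0,0.0011,0,1],[-0.0025,0,0.0017,0,1],[-0.0025,0,0.0017,0,1]]'|grep force;python3 -m crank '[[-0.0008,0,0.0006,0,1],[-0.0017,0,0.0011,0,1],[-0.0025,0,0.0017,0,1],[-0.0025,0,0.0017,0,1]]'|grep force;python3 ob.py|head -1
```

```text
t 18.6 pos [627.3  24.1  19.2] cab [  3.  -21.9  19.2] F [-4.  -0.   2.2] w 0.6
force: [-6.4, 0.4, 3.7]
grasp_force: 3.2
force: [-6.4, 0.4, 3.6]
grasp_force: 3.1
t 19.2667 pos [632.7  23.9  19.1] cab [  8.4 -21.9  19.1] F [-6.4  0.4  3.6] w 0.4
```

```bash
python3 -m crank '[[-0.0008,0,0.0006,0,1],[-0.0017,0,0.0011,0,1],[-0.0017,0,0.0011,0,1]]'|grep force;python3 -m crank '[[-0.0008,0,0.0006,0,1],[-0.0017,0,0.0011,0,1],[-0.0017,0,0.0011,0,1]]'|grep force;python3 ob.py|head -1
cat > look.py <<'E'
from h import *
import sys
C=np.array([625.2,46.1,0]);a=np.deg2rad(-2.45);A=np.array([[np.cos(a),-np.sin(a),0],[np.sin(a),np.cos(a),0],[0,0,1]])
tag=sys.argv[1]
for n in("scene","top"):
    c=arm.camera(n)
    hsv=cv2.cvtColor(c["color"],cv2.COLOR_RGB2HSV)
    b=cv2.inRange(hsv,(10,60,50),(35,255,255))
    nn,l,st,ce=cv2.connectedComponentsWithStats(b)
    for i in range(1,nn):
        q=(plane(c,ce[i],50)[0]-C)@A
        if st[i,4]>=3 and -100<q[0]<180 and abs(q[1])<130: print(n,"brass",st[i,4],q.round(1))
    u0,v0,u1,v1=(190,100,350,260) if n=="scene" else (130,90,300,270)
    cv2.imwrite(f"pics/{n}_{tag}.png",cv2.resize(c["color"][v0:v1,u0:u1,::-1],None,fx=3,fy=3,interpolation=cv2.INTER_CUBIC))
E
python3 look.py p
```

```text
force: [-6.3, 0.2, 3.1]
grasp_force: 3.0
force: [-11.8, 1.1, 9.7]
grasp_force: 6.0
t 19.7667 pos [635.6  23.8  18.9] cab [ 11.3 -21.8  18.9] F [-11.8   1.1   9.7] w 0.6
scene brass 54 [67.7 81.  50. ]
scene brass 4 [-24.7  18.9  50. ]
scene brass 25 [ 63.7 -21.9  50. ]
scene brass 24 [ 93.5 -22.9  50. ]
scene brass 24 [123.7 -22.1  50. ]
scene brass 8 [-26.4 -16.   50. ]
scene brass 4 [ 41.2 -19.7  50. ]
scene brass 7 [-66.3 -38.7  50. ]
top brass 19 [123.2 -23.7  50. ]
top brass 3 [ 96. -17.  50.]
top brass 6 [ 94.9 -29.4  50. ]
top brass 16 [ 26.8 -23.8  50. ]
```

View pics/scene_p.png

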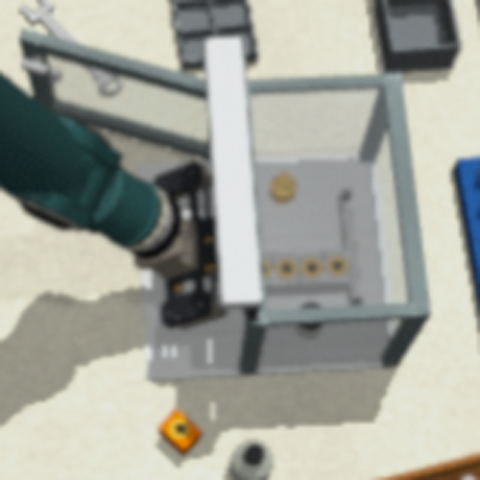

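The picture shows the four bushes in one straight line at about (262..338,267), with the rear block at the stop near (350,270). The force is rising, so I'll press slightly more to confirm.

```bash
python3 -m crank '[[-0.0008,0,0.0006,0,1],[-0.0017,0,0.0011,0,1],[-0.0017,0,0.0011,0,1],[-0.0017,0,0.0011,0,1]]'|grep force;python3 ob.py|head -1;python3 -m crank '[[-0.0008,0,0.0006,0,1],[-0.0008,0,0.0006,0,1],[-0.0008,0,0.0006,0,1],[-0.0008,0,0.0006,0,1]]'|grep force; python3 ob.py
```

```text
force: [-19.0, 1.0, 14.6]
grasp_force: 9.4
t 20.2 pos [635.8  23.8  18.4] cab [ 11.6 -21.8  18.4] F [-19.    1.   14.6] w 0.0
force: [-21.7, 0.8, 16.5]
grasp_force: 10.8
t 20.5333 pos [635.9  23.9  18. ] cab [ 11.7 -21.7  18. ] F [-21.7   0.8  16.5] w 0.4
q [-2.000e-01  6.030e-01  2.000e-03  2.193e+00  2.368e+00  3.020e-01
 -9.670e-01] tool axes (cols) in cab
 [[-0.83  -0.004  0.558]
 [-0.057  0.995 -0.078]
 [-0.555 -0.096 -0.826]] lean 34.3
```

Seated: 22 N with no further travel. Now I'll back straight out.

```bash
python3 -m crank '[[0.004,0,-0.003,0,1],[0.008,0,-0.0056,0,1],[0.0166,0,-0.011,0,1],[0.033,0,-0.022,0,1],[0.05,0,-0.034,0,1],[0.066,0,-0.045,0,1],[0.079,0,-0.0605,0,1],[0.079,0,-0.0605,0,1]]'>/dev/null;python3 look.py r|grep brass;python3 go.py -100 60 300; python3 go.py -165 245 310|tail -1
```

```text
scene brass 54 [67.7 81.  50. ]
scene brass 24 [ 63.4 -22.2  50. ]
scene brass 25 [ 93.6 -22.7  50. ]
scene brass 22 [124.  -22.4  50. ]
scene brass 4 [ 41.2 -19.7  50. ]
top brass 18 [123.6 -23.5  50. ]
top brass 7 [ 95.1 -30.2  50. ]
top brass 4 [ 92.8 -17.7  50. ]
top brass 16 [ 26.8 -23.8  50. ]
t 21.3 pos [542.1  28.   25.5] cab [-82.3 -21.6  25.5] F [ 0.3 -0.   0.3] w 0.5
q [-0.168  0.524 -0.108  2.399  2.417  0.451 -1.068] tool axes (cols) in cab
 [[-0.825 -0.002  0.566]
 [-0.057  0.995 -0.079]
 [-0.563 -0.098 -0.821]] lean 34.8
row (m): [-0.1445  0.0545 -0.2418]
row (m): [-0.1071  0.2378 -0.3015]
```

View pics/scene_r.png

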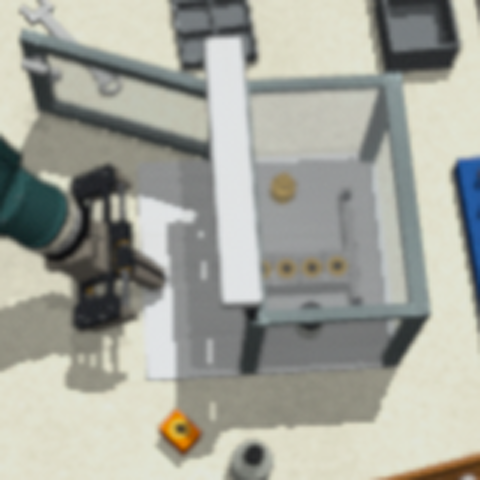

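The row stands straight and closed up (pitch about 30 mm), and the gripper is clear of it. Next I go up and over the door.

```bash
python3 -m crank '[[-0.014,0.005,-0.024,0,1],[-0.029,0.011,-0.048,0,1],[-0.043,0.016,-0.072,0,1],[-0.058,0.022,-0.097,0,1],[-0.072,0.027,-0.121,0,1],[-0.087,0.033,-0.145,0,1],[-0.101,0.038,-0.169,0,1],[-0.116,0.044,-0.193,0,1],[-0.13,0.049,-0.218,0,1],[-0.144,0.054,-0.242,0,1],[-0.144,0.054,-0.242,0,1],[-0.144,0.054,-0.242,0,1]]'>/dev/null;python3 go.py -165 245 310
```

```text
t 22.3 pos [530.9 113.8 308. ] cab [-97.1  63.6 308. ] F [ 1.7  0.9 -0.3] w 0.2
q [-0.644 -0.069  0.147  2.193  0.681  0.619  0.581] tool axes (cols) in cab
 [[-0.819 -0.004  0.574]
 [-0.055  0.996 -0.071]
 [-0.572 -0.09  -0.816]] lean 35.4
row (m): [ 0.0445  0.1808 -0.0536]
```

```bash
python3 -m crank '[[0.009,0.035,-0.011,0,1],[0.018,0.07,-0.022,0,1],[0.027,0.105,-0.033,0,1],[0.036,0.14,-0.044,0,1],[0.044,0.181,-0.054,0,1],[0.044,0.181,-0.054,0,1],[0.044,0.181,-0.054,0,1]]'>/dev/null;python3 go.py -165 245 172
python3 - <<'E'
import numpy as np
for th in (1.93,1.6,1.3,1.0,.7,.4,.2,.1,.03,0):
    d=np.array([-np.sin(th),-np.cos(th)]);n=np.array([-np.cos(th),np.sin(th)])
    s=18*abs(n[1])+9*abs(n[0]);print(th,(np.array([0,125])+190*d+(14+s)*n).round(0))
E
```

```text
t 22.8833 pos [467.7 297.1 301.1] cab [-168.   244.   301.1] F [ 0.2 -0.8 -0.1] w 0.1
q [-0.86   0.072 -0.083  2.065  0.748  0.867  0.163] tool axes (cols) in cab
 [[-0.825 -0.006  0.565]
 [-0.06   0.995 -0.078]
 [-0.562 -0.098 -0.822]] lean 34.7
row (m): [0.0699 0.0136 0.1077]
1.93 [-166.  224.]
1.6 [-189.  163.]
1.3 [-192.  107.]
1.0 [-178.   51.]
0.7 [-147.    1.]
0.4 [-101.  -39.]
0.2 [-64. -56.]
0.1 [-44. -62.]
0.03 [-29. -64.]
0 [-23. -65.]
```

```bash
python3 -m crank '[[0.018,0.003,0.027,0,1],[0.035,0.007,0.054,0,1],[0.053,0.01,0.081,0,1],[0.07,0.014,0.108,0,1],[0.07,0.014,0.108,0,1],[0.07,0.014,0.108,0,1]]'>/dev/null;python3 go.py -180 190 172; for p in "-189 163" "-192 107" "-178 51"; do python3 go.py $p 172|tail -1;done
python3 - <<'E'
from h import *
c=arm.camera("scene");cv2.imwrite("pics/d1.png",cv2.resize(c["color"][60:260,150:350,::-1],None,fx=3,fy=3))
E
```

```text
t 23.3833 pos [471.5 293.6 171.1] cab [-164.2  240.7  171.1] F [ 0.7 -0.5  0.8] w 0.3
q [-0.892  0.268 -0.043  2.19   1.014  0.664 -0.191] tool axes (cols) in cab
 [[-0.826 -0.     0.563]
 [-0.057  0.995 -0.084]
 [-0.56  -0.102 -0.822]] lean 34.7
row (m): [ 0.0155 -0.0505 -0.0054]
row (m): [ 0.0245 -0.0774 -0.0082]
row (m): [ 0.0301 -0.1331 -0.0052]
row (m): [ 0.0218 -0.1888  0.0074]
```

View pics/d1.png

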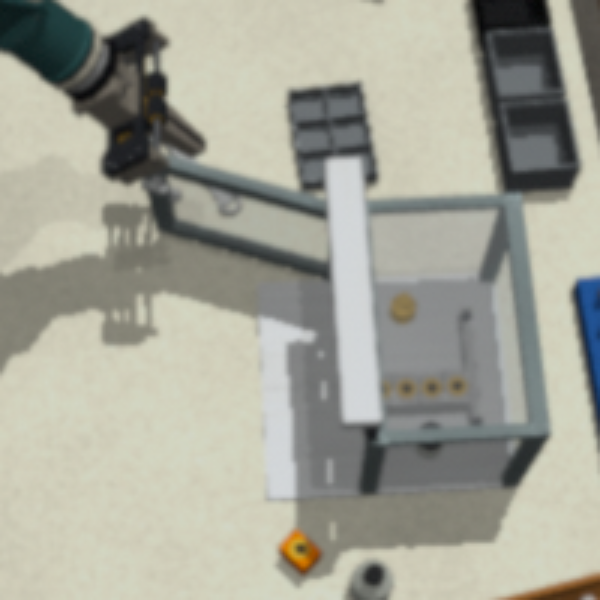

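The finger tip is on the outer (left) side of the door at about (195,140), and the row is intact. Now I sweep the door gently.

```bash
python3 -m crank '[[0.003,-0.01,-0.001,0,1],[0.006,-0.02,-0.002,0,1],[0.009,-0.03,-0.003,0,1],[0.012,-0.04,-0.004,0,1],[0.015,-0.05,-0.005,0,1],[0.018,-0.059,-0.006,0,1],[0.021,-0.068,-0.007,0,1],[0.0245,-0.077,-0.008,0,1],[0.0255,-0.086,-0.0078,0,1],[0.0265,-0.096,-0.0072,0,1],[0.0275,-0.105,-0.0067,0,1],[0.0285,-0.114,-0.006,0,1],[0.0295,-0.124,-0.0056,0,1],[0.03,-0.133,-0.0052,0,1],[0.03,-0.133,-0.0052,0,1]]'>/dev/null;python3 ob.py; for p in "-178 51" "-147 1" "-101 -39"; do python3 go.py $p 172|tail -1;done
cat > door.py <<'E'
from h import *
C=np.array([625.2,46.1,0]);a=np.deg2rad(-2.45);A=np.array([[np.cos(a),-np.sin(a),0],[np.sin(a),np.cos(a),0],[0,0,1]])
for n in ("scene","top"):
    c=arm.camera(n);P=(world(c)-C)@A
    m=(P[...,0]<-16)&(P[...,0]>-280)&(P[...,1]>-150)&(P[...,1]<330)&(abs(P[...,2]-200)<5)
    hsv=cv2.cvtColor(c["color"],cv2.COLOR_RGB2HSV);m&=(hsv[...,2]>70)&(hsv[...,2]<190)
    nn,l,st,ce=cv2.connectedComponentsWithStats(m.astype(np.uint8))
    for k in range(1,nn):
        if st[k,4]>40:
            q=P[l==k][:,:2];vx,vy,x0,y0=cv2.fitLine(q.astype(np.float32),2,0,.01,.01).ravel()
            print(n,st[k,4],"dir",vx.round(2),vy.round(2),"angle",np.arctan2(abs(vx),vy*np.sign(-vx)*-1*-1).round(3),q.min(0).round(),q.max(0).round())
E
python3 door.py
```

```text
t 24.6833 pos [437.5 160.8 172.2] cab [-192.4  106.6  172.2] F [-0.2 -0.1  0.1] w 0.5
q [-0.745  0.077 -0.019  2.435  1.137  0.538 -0.186] tool axes (cols) in cab
 [[-0.826  0.001  0.564]
 [-0.055  0.995 -0.082]
 [-0.561 -0.099 -0.822]] lean 34.7
row (m): [-0.0087 -0.0553  0.0128]
row (m): [-0.0316 -0.1051  0.0344]
row (m): [-0.0673 -0.1448  0.0636]
scene 250 dir 0.97 0.26 angle 1.831 [-234.   68.] [-26. 135.]
top 430 dir 0.97 0.26 angle 1.836 [-222.   66.] [-16. 134.]
```

Door at about 1.31 rad and following the finger smoothly. Continuing.

```bash
python3 -m crank '[[-0.001,-0.009,0.002,0,1],[-0.003,-0.019,0.004,0,1],[-0.0045,-0.028,0.0065,0,1],[-0.006,-0.037,0.0085,0,1],[-0.0075,-0.046,0.0105,0,1],[-0.009,-0.055,0.0128,0,1],[-0.013,-0.064,0.0165,0,1],[-0.017,-0.072,0.02,0,1],[-0.0205,-0.081,0.024,0,1],[-0.024,-0.089,0.0275,0,1],[-0.028,-0.097,0.031,0,1],[-0.0316,-0.105,0.0344,0,1],[-0.0316,-0.105,0.0344,0,1]]'>/dev/null;python3 ob.py; for p in "-101 -39 172" "-64 -56 150" "-44 -62 145"; do python3 go.py $p|tail -1;done;python3 door.py
```

```text
t 25.8667 pos [479.8  54.5 172.2] cab [-145.6    2.2  172.2] F [-0.1 -0.7  0.3] w 0.6
q [ 0.199  0.102 -0.613  2.427  1.325  0.389 -0.039] tool axes (cols) in cab
 [[-0.825 -0.     0.564]
 [-0.056  0.995 -0.081]
 [-0.562 -0.098 -0.821]] lean 34.8
row (m): [-0.0345 -0.041   0.0287]
row (m): [-0.0517 -0.0558  0.069 ]
row (m): [-0.0651 -0.0612  0.0849]
scene 244 dir 0.64 0.77 angle 2.444 [-170.  -57.] [-27. 115.]
top 376 dir 0.66 0.75 angle 2.419 [-172.  -62.] [-34.  92.]
```

```bash
python3 -m crank '[[-0.005,-0.0065,0.004,0,1],[-0.01,-0.013,0.0085,0,1],[-0.016,-0.02,0.013,0,1],[-0.022,-0.027,0.018,0,1],[-0.028,-0.034,0.023,0,1],[-0.0345,-0.041,0.0287,0,1],[-0.0345,-0.041,0.0287,0,1]]'>/dev/null;python3 ob.py; python3 door.py; for p in "-64 -56 150" "-44 -62 145"; do python3 go.py $p|tail -1;done
```

```text
t 26.55 pos [523.6  10.7 172. ] cab [-100.   -39.7  172. ] F [ 0.6 -0.9 -0.6] w 0.6
q [ 0.281  0.158 -0.539  2.363  1.361  0.32   0.071] tool axes (cols) in cab
 [[-0.825  0.002  0.564]
 [-0.054  0.995 -0.082]
 [-0.562 -0.098 -0.821]] lean 34.8
scene 216 dir 0.39 0.92 angle 2.745 [-108. -101.] [-26.  82.]
top 313 dir 0.39 0.92 angle 2.742 [-107. -104.] [-35.  47.]
row (m): [-0.0178 -0.0157  0.0404]
row (m): [-0.0312 -0.0212  0.0562]
```

```bash
python3 -m crank '[[-0.003,-0.003,0.007,0,1],[-0.006,-0.005,0.0135,0,1],[-0.009,-0.008,0.02,0,1],[-0.012,-0.0105,0.027,0,1],[-0.015,-0.013,0.0335,0,1],[-0.018,-0.0157,0.0404,0,1],[-0.018,-0.0157,0.0404,0,1]]'>/dev/null;python3 ob.py; for p in "-44 -62 145" "-34 -64 143"; do python3 go.py $p|tail -1;done;python3 look.py e|grep -v xx
```

```text
t 27.2333 pos [559.2  -6.6 149.8] cab [-63.7 -55.5 149.8] F [-0.1 -0.7 -0.1] w 0.2
q [ 0.286  0.262 -0.491  2.311  1.548  0.312 -0.046] tool axes (cols) in cab
 [[-0.826 -0.002  0.564]
 [-0.056  0.995 -0.08 ]
 [-0.561 -0.098 -0.822]] lean 34.7
row (m): [-0.0132 -0.0061  0.0156]
row (m): [-0.0203 -0.0079  0.023 ]
scene brass 54 [67.7 81.  50. ]
scene brass 24 [ 63.6 -21.8  50. ]
scene brass 24 [ 93.5 -22.9  50. ]
scene brass 23 [123.9 -22.5  50. ]
scene brass 4 [ 41.2 -19.7  50. ]
top brass 18 [123.6 -23.5  50. ]
top brass 6 [ 94.4 -18.1  50. ]
top brass 7 [ 95.1 -29.3  50. ]
top brass 16 [ 26.8 -23.8  50. ]
```

View pics/scene_e.png

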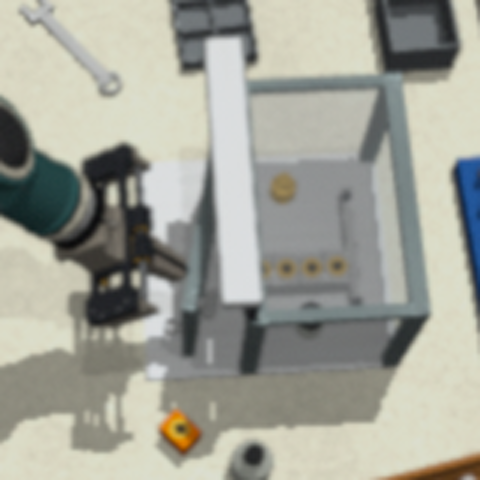

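The door is at about 0.2 rad with the finger on it at (185,268) and the row unchanged. Now the slow approach to the catch.

```bash
python3 -m crank '[[-0.002,-0.0008,0.0023,0,1],[-0.004,-0.0016,0.0046,0,1],[-0.006,-0.0024,0.007,0,1],[-0.008,-0.0032,0.009,0,1],[-0.01,-0.004,0.0115,0,1],[-0.012,-0.0048,0.0138,0,1],[-0.014,-0.0056,0.016,0,1],[-0.016,-0.0064,0.0184,0,1],[-0.018,-0.0072,0.0207,0,1],[-0.0203,-0.0079,0.023,0,1],[-0.0203,-0.0079,0.023,0,1]]'|grep force;python3 ob.py|head -1; python3 -m crank '[[-0.0017,0,0.0011,0,1],[-0.0033,0,0.0023,0,1],[-0.005,0,0.0034,0,1],[-0.005,0,0.0034,0,1]]'|grep force;python3 ob.py|head -1
```

```text
force: [0.6, -0.5, -0.4]
grasp_force: 0.0
t 28.25 pos [588.9 -16.5 143.6] cab [-33.6 -64.1 143.6] F [ 0.6 -0.5 -0.4] w 0.7
force: [-6.0, -0.1, 1.7]
grasp_force: 2.5
t 28.5833 pos [593.3 -16.9 143.1] cab [-29.1 -64.3 143.1] F [-6.  -0.1  1.7] w 0.4
```

Roller contact at 6 N. Pushing through slowly.

```bash
python3 -m crank '[[-0.0012,0,0.0008,0,1],[-0.0025,0,0.0017,0,1],[-0.0037,0,0.0025,0,1],[-0.0037,0,0.0025,0,1]]'|grep force;python3 ob.py|head -1; python3 -m crank '[[-0.0012,0,0.0008,0,1],[-0.0025,0,0.0017,0,1],[-0.0025,0,0.0017,0,1]]'|grep force;python3 ob.py|head -1
```

```text
force: [-4.4, -2.0, 2.1]
grasp_force: 2.1
t 28.9167 pos [598.  -17.5 143.2] cab [-24.5 -64.7 143.2] F [-4.4 -2.   2.1] w 0.2
force: [-2.9, -1.1, -0.8]
grasp_force: 0.9
t 29.1667 pos [601.8 -17.3 143.5] cab [-20.7 -64.4 143.5] F [-2.9 -1.1 -0.8] w 0.1
```

```bash
python3 -m crank '[[-0.0012,0,0.0008,0,1],[-0.0025,0,0.0017,0,1],[-0.0025,0,0.0017,0,1]]'|grep ^force;python3 ob.py|head -1; python3 -m crank '[[-0.0012,0,0.0008,0,1],[-0.0012,0,0.0008,0,1],[-0.0012,0,0.0008,0,1]]'|grep ^force;python3 ob.py|head -1
```

```text
force: [-13.6, -1.6, 8.5]
t 29.4167 pos [603.3 -17.2 143. ] cab [-19.2 -64.2 143. ] F [-13.6  -1.6   8.5] w 0.5
force: [-19.8, -1.3, 13.2]
t 29.6667 pos [603.6 -17.3 142.8] cab [-18.9 -64.3 142.8] F [-19.8  -1.3  13.2] w 0.4
```

After the force dip (the click) there is a hard stop, so I retract and check.

```bash
python3 -m crank '[[0.004,0,-0.003,0,1],[0.0083,0,-0.0056,0,1],[0.0166,0,-0.011,0,1],[0.033,0,-0.022,0,1],[0.05,0,-0.034,0,1],[0.066,0,-0.05,0,1],[0.08,0,-0.07,0,1],[0.08,0,-0.07,0,1],[0.08,0,-0.07,0,1]]'|grep ^force;python3 ob.py|head -1;python3 look.py f
python3 - <<'E'
from h import *
C=np.array([625.2,46.1,0]);a=np.deg2rad(-2.45);A=np.array([[np.cos(a),-np.sin(a),0],[np.sin(a),np.cos(a),0],[0,0,1]])
c=arm.camera("top");P=(world(c)-C)@A
m=(P[...,0]<0)&(P[...,0]>-60)&(abs(P[...,1])<130)&(P[...,2]>25)&(P[...,2]<198)
q=P[m];print(len(q))
for y in range(-120,121,40):
    k=q[abs(q[:,1]-y)<20];print(y,len(k),k[:,0].min().round(1) if len(k) else'',np.median(k[:,0]).round(1) if len(k) else '')
E
```

```text
force: [-0.1, 0.3, 1.1]
t 30.4167 pos [501.2 -11.  157.3] cab [-121.4  -62.3  157.3] F [-0.1  0.3  1.1] w 0.3
scene brass 54 [67.7 81.  50. ]
scene brass 24 [ 63.4 -22.2  50. ]
scene brass 24 [ 93.5 -22.9  50. ]
scene brass 24 [123.3 -22.   50. ]
scene brass 4 [ 41.2 -19.7  50. ]
top brass 19 [123.2 -23.7  50. ]
top brass 4 [ 94.4 -17.6  50. ]
top brass 6 [ 95.4 -29.4  50. ]
1152
-120 134 -34.9 -12.4
-80 183 -34.1 -12.1
-40 179 -13.3 -12.0
0 181 -13.6 -12.0
40 180 -13.9 -11.9
80 180 -13.1 -11.8
120 115 -13.2 -12.0
```

View pics/scene_f.png

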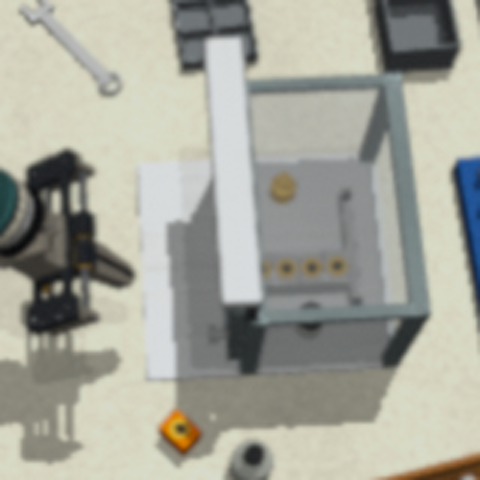

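View pics/top_f.png

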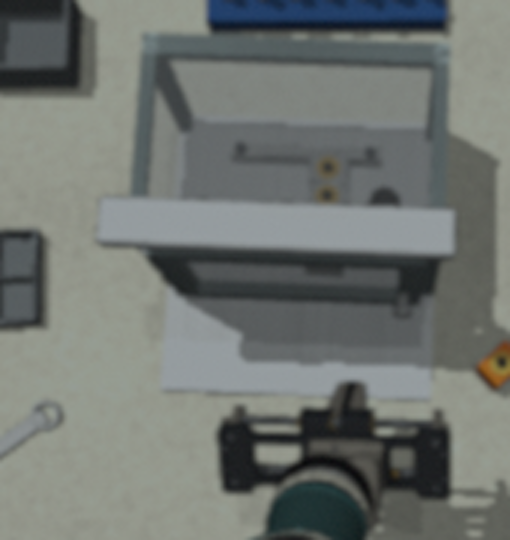

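The top view shows the door flat across the opening (median face x about -12 mm at both ends), with block 1 against the stop at (328,165). The scene view shows the row unchanged and the gripper clear.

```bash
python3 -c "
from workcell import arm
print(arm.finish_job())"
```

```text
the job is handed in; nothing more can be done
None
```

I handed the job in at about 30 s; no verdict came back. The last pictures show the four blocks closed up against the stop bar, the door shut flat and the gripper clear, with no sign of any bystander having moved.

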